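# Hold a collection tile flush in the mounting jig with a spacer

### The job

Turn the mounting jig's knob until its pointer line meets the index line on the plinth, which opens the jaws. Then take the thinner of the two upright wooden blocks, slide it upright down to the jig's plate in the gap between tile and jaws where it is wide enough, in front of the shorter jaw, and push the tile gently with it until the tile sits flush against the far fence. Finish still gripping the block and holding the tile steadily pressed there, without lifting the tile or shifting the other objects.

Things in the scene. Friction and masses are not known exactly. Their poses are not given: they have to be found in the camera images.
- jig: Fixed aluminium jig. Origin on the table; +x points from the jaws to the fence (push direction, away from the robot; yaw within 0.25 rad), z up. Base plate x -150..55, y -105..105 mm, top 12 mm above the table. Steel fence on it at the far side: 200 mm long, 15 mm tall, inner face at x = +30 mm. Near side: two steel jaws, tops 16 mm above the plate.
- fence: The steel fence on the jig, 20 mm thick, 200 mm long, 15 mm tall. Origin at the foot of the middle of its inner face (the face towards the tile), on the plate, 12 mm above the table; axes like the jig's.
- knob (a joint): Knob angle, rad. 0: white pointer line meets the black index line on the plinth's jig -x side. Grows clockwise from above; starts 0.6 to 1.4 rad short (negative); stops at -1.5 and +0.25. Friction 0.09 N m; stays where left. Moves both jaws 5 mm per rad along jig x: clockwise withdraws them from the tile and widens the gaps.
- knob_grip (a point): On the knob's vertical axis, halfway up its grip bar, 52 mm above the table. Black disc 56 mm across, its top 38 mm above the table, carrying a bar 46 mm long, 12 mm thick, from 38 to 65 mm above the table. At joint 0 the bar lies along jig x, at value q turned q clockwise. Plinth 75 x 85 x 30 mm at jig x -70, y +165 mm.
- short_face (a point): Shorter jaw (48 mm long, 54 mm wide): middle of its face towards the tile, at the plate's top (12 mm above the table), axes like the jig's. Its face stands 11 mm farther back than the other's, so the gap here is the wide one: about 19 to 22 mm with the knob at the index, 24 mm once the tile is flush.
- long_face (a point): Longer jaw (59 mm long, 54 mm wide): same point of its face. The gap here is at most 13 mm with the knob at the index, too narrow for the spacer. The jaws stand side by side, centres 58 mm apart along jig y; which is on the left varies.
- tile: Loose white ceramic tile with a blue border, 70 (x) x 160 (y) x 15 mm, about 0.37 kg, flat on the plate between jaws and fence. Origin: centre of its underside. Starts 2.5 to 4 mm short of the fence, slightly askew; flush, its origin is at jig x = -5 mm. Slippery glaze: slides at about 1 N; a push of about 10 N squares it up against the fence.
- spacer: The thinner loose wooden block, about 50 g: 15 mm thick (x), 28 mm wide (y), 75 mm tall, upright on the table; its lowest 5 mm are slimmer, 10 x 24 mm. Origin: centre of its underside. Yaw within 0.5 rad. Grip it by its thickness, with fingertips high enough to clear tile and jaws (15 and 16 mm above the plate).
- thick_block: The thicker wooden block, 28 x 28 x 75 mm, same make, standing beside the spacer (which of the two is nearer the robot varies). Does not fit the gap; leave it alone. Origin in the centre of its underside.
- goblet: Bystander: turned wooden goblet, 68 mm diameter, 110 mm tall. Origin under its foot.
- weight: Bystander: brass weight, 36 mm diameter, 42 mm tall. Origin under it.
- bottle: Bystander: amber glass bottle, 52 mm diameter, 130 mm tall. Origin under it.
- brush: Bystander: brush lying on the table at the left. Origin at its underside.
- teacup: Bystander: white cup, 76 mm diameter, 60 mm tall. Origin under it.
Not all that is in view belongs to the job. What is meant by the tile is not yellow, and is the larger of those in its own colour.

How it is judged (in metres and radians):
On the way, in this order (a step that is already met when the one before it is completed fails the run):
1. the knob is turned to its index line (within 0.1 rad) (value of joint knob between -0.1 and 0.1 rad), for 0.3 s.
2. the spacer stands upright down in the wide gap, before the shorter jaw, the knob still at its index (all of step 1 and x of spacer in the frame of short_face between 0.005 and 0.0195 m and y of spacer in the frame of short_face between -0.015 and 0.015 m and z of spacer in the frame of jig below 0.018 m and angle between spacer's own z axis and vertical below 0.12 rad), for 0.2 s.
At the end, for the whole second after the job is handed in: Knob within 0.1 rad of index; spacer upright before the shorter jaw, 15 mm or less off its middle, foot within 6 mm of the plate; tile flat, flush with the fence (1.5 mm, 0.015 rad), pressed by the spacer with 2 to 40 N and on to the fence; fingers still grip the spacer, not the tile (all of step 2 and x of tile in the frame of jig above -0.0065 m and z of tile in the frame of jig below 0.0145 m and angle between the x axis of tile and the x axis of jig, either way round below 0.015 rad and angle between tile's own z axis and vertical below 0.03 rad and contact force between spacer and tile between 2 and 40 N and contact force between the fingers and spacer above 4 N and contact force between tile and fence above 1 N and linear speed of tile below 0.01 m/s and contact force between the fingers and tile below 0.5 N); the arm keeps its last pose, push and grip.
It fails at once if the tile is pressed with more than 60 N (contact force between spacer and tile above 60 N).
It fails at once if the tile is lifted or tipped (z of tile in the frame of jig above 0.022 m or angle between tile's own z axis and vertical above 0.12 rad).
It fails at once if another object is shifted by more than 30 mm (distance of any of thick_block, goblet, weight, bottle, brush, teacup from where it was at the start of the episode above 0.03 m).
It also fails if it takes over 61 s, if anything falls off the work surface, if the arm or the gripper's body presses on something with over 40 N, if the wrist force passes 120 N, or if a joint passes its speed limit or range.

### The arm

A 6-joint arm with a two-finger parallel gripper is mounted at the origin on the work surface. World frame = base frame: x ahead of the robot, y to its left, z up, the work surface at z = 0. Lengths are in m, angles in degrees, forces in N, time in s.
With the tool pointing down it reaches from about 0.325 to 0.775 m from the base axis. Payload 5.5 kg.
Tool frame: the origin (TCP) lies between the finger pads; the fingertips stand 22 mm ahead of it and the grasp point (between the pads) lies 3 mm ahead of it; z points along the fingers, y is the line along which they close (so a half turn about z gives the same grasp; the last joint's range is limited). The gripper opens to 85 mm and grips with 20 to 120 N. Pads are 22 mm wide; open, the fingers measure 114 mm over their backs; the gripper's body (76 mm by 85 mm) begins 54 mm behind the grasp point. The pads swing forward as they close: fully open they stand 13 mm farther back than shut.
Start: joints at [-72.004, 5.22, 70.514, -0, 104.267, -3.249], TCP at [0.217, -0.559, 0.253] pointing down, gripper open.
Joint ranges: [-164.24, 164.24], [-49.07, 125.15], [9.68, 141.18], [-86.29, 266.29], [3.28, 154.24], [-151.56, 151.56]. Speed limits (degrees/s): [147.25, 147.25, 172.46, 180, 180, 180].

### API

Orientations are given as [roll, pitch, yaw] about the fixed x, y, z axes, in that order (R = Rz(yaw) Ry(pitch) Rx(roll)).
In Python, from cell import ctrl gives the robot as it stands. Calls block until the motion is done:
- ctrl.move_ptp(position, orientation): joint-space move of the TCP to a pose.
- ctrl.move_linear(position, orientation=None, v=0.15, stop_force=None): straight line of the TCP; orientation=None keeps the orientation; v is the mean speed in m/s. With stop_force (N) it stops when the force on the tool has changed by that much, and returns True; else False.
- ctrl.movej(angles): joint-space move.
- ctrl.set_gripper(opening): finger opening in m; the grip force is fixed at half the most; returns when the fingers have stopped.
- ctrl.wait(seconds).
- ctrl.solve_ik(position, orientation): joint angles nearest the present ones, or None.
- ctrl.get_obs(): the state.
- ctrl.grab_frame(name): name is "scene" or "top"; returns the picture (400x640x3 uint8, blue, green, red); there is no depth.
- ctrl.camera_info(name): a dict with "intrinsics" (3x3 intrinsics, pixels), "k1" (the pictures are not rectified: a ray, as slopes to the right and down, at radius r is drawn at 1 + k1 r^2 times it, then the intrinsics apply), "T" (4x4, takes a point from camera to world coordinates). Camera axes: x right, y down, z forward; pixel columns grow to the right and rows downward; lengths in m; the calibration is good to about 2 mm. A picture is of the moment at which its call begins. camera_info takes no time and is no camera call.
A pose or a line that the arm cannot do raises ctrl.IKError and nothing moves.
- ctrl.job_done(): hands the job in; it is judged then, once.
Trained networks look in the newest picture that a camera, given by its name, has taken for a name from the list of things; names that differ only in an ending like _2 or _b are one class to them, and where a whole thing is asked for, a point or a joint stands for the part that bears it (a point fixed in the world has none). Each returns a list of dicts, best first, with "conf" (0 to 1); they miss things now and then, are a little off and sometimes report something else, mostly with a low value. They report only what shows in the picture. A call takes as long as a camera call. They do not tell look-alikes from the thing itself.
- ctrl.look_for(camera, name): "box" ([left, top, right, bottom] in pixels, round what is visible of it).
- ctrl.cut_out(camera, name): "pixels" (400x640 bool, what is visible of it) and "box" ([left, top, right, bottom] in pixels, round what is visible of it).
The state is a dict: "time_s": time; "q": joint angles; "joint_vel": joint speeds; "joint_efforts": joint torques, N m; "tool_pos": TCP position; "ee_rot": TCP orientation; "wrist_force": force on the tool from outside, world axes, zero at the start; "ft_torque": the same for the moment, N m; "finger_gap": finger opening in m; "grasp_force": force on a finger pad.
Only numpy, scipy, OpenCV 4.12 (cv2) and the standard library are available. Lean on these libraries where they do the work, as an engineer would, in place of code of your own. Each camera call takes 0.05 s, during which the arm holds its last target. There are 200 camera calls.

## Working session

There is one attempt and no reset: what is moved stays moved. The work goes in short steps, each a Python script; the robot and the scene stay as the last script left them, time stands still between calls to the robot, and variables do not carry over. Pictures are saved under pics/ and viewed, at most 10 in all, crops included, and the job is handed in when it is done.

```bash
ls; mkdir -p pics; python3 - <<'E'
from cell import ctrl
import cv2,numpy as np
for c in("scene","top"):
    f=ctrl.grab_frame(c); cv2.imwrite(f"pics/{c}0.png",f)
    i=ctrl.camera_info(c); print(c,np.round(i["intrinsics"],1).tolist(),i["k1"],np.round(i["T"],4).tolist())
    for n in("jig","tile","spacer","thick_block","knob","fence","short_face"):
        print(n,[(np.round(d["box"]).astype(int).tolist(),round(d["conf"],2)) for d in ctrl.look_for(c,n)])
print(ctrl.get_obs())
E
```

```text
pics
scene [[504.0, 0.0, 316.8], [0.0, 504.0, 203.7], [0.0, 0.0, 1.0]] -0.01823026076411523 [[-0.8075, 0.3443, -0.479, 1.1491], [0.5895, 0.4405, -0.6771, 0.8243], [-0.0221, -0.8291, -0.5587, 0.7969], [0.0, 0.0, 0.0, 1.0]]
jig [([261, 193, 391, 277], 0.88)]
tile [([342, 193, 383, 205], 0.82), ([392, 218, 456, 245], 0.6)]
spacer [([237, 171, 246, 199], 0.56), ([274, 210, 333, 253], 0.25)]
thick_block [([281, 152, 297, 184], 0.59)]
knob [([351, 235, 377, 259], 0.79)]
fence [([270, 218, 313, 265], 0.86)]
short_face [([321, 216, 349, 236], 0.67)]
top [[447.2, 0.0, 321.2], [0.0, 447.2, 196.1], [0.0, 0.0, 1.0]] 0.0027693645943223776 [[-0.0569, -0.9773, 0.204, 0.308], [-0.9984, 0.0563, -0.0087, -0.0235], [-0.003, -0.2042, -0.9789, 1.2822], [0.0, 0.0, 0.0, 1.0]]
jig [([251, 171, 362, 244], 0.72)]
tile [([326, 254, 357, 291], 0.9), ([294, 180, 352, 206], 0.78), ([237, 256, 290, 315], 0.72), ([302, 205, 321, 239], 0.55)]
spacer [([321, 210, 341, 234], 0.27)]
thick_block [([417, 225, 429, 241], 0.64), ([155, 175, 186, 195], 0.32), ([181, 145, 208, 176], 0.19)]
knob [([254, 207, 273, 228], 0.82)]
fence [([288, 169, 355, 184], 0.83)]
short_face [([306, 207, 322, 236], 0.68)]
{'time_s': 0.8, 'q': array([-7.20056332e+01,  5.21797296e+00,  7.05136676e+01,  8.06986784e-04,
        1.04269558e+02, -3.24829136e+00]), 'joint_vel': array([-0.02929201, -0.05105404,  0.03479871,  0.00608815, -0.00297778,
       -0.00213614]), 'joint_efforts': array([ 6.70262434e-04, -4.58416772e+01, -4.18065512e+01,  2.32218042e-05,
        4.71947969e-04, -1.26498944e-05]), 'tool_pos': array([ 0.2173965 , -0.55922785,  0.25329515]), 'ee_rot': array([-1.79998848e+02, -8.48724941e-04,  2.12428570e+01]), 'wrist_force': array([-0.35026855, -0.42958931, -0.29245945]), 'ft_torque': array([-0.04307652,  0.01736276, -0.01094591]), 'grasp_force': 0.0, 'finger_gap': 0.08520478375335178}
```

```bash
python3 - <<'E'
import cv2
a=cv2.imread("pics/top0.png")[120:340,140:460]; b=cv2.imread("pics/scene0.png")[140:290,210:470]
cv2.imwrite("pics/topc.png",cv2.resize(a,(800,550),interpolation=3)); cv2.imwrite("pics/scenec.png",cv2.resize(b,(780,450),interpolation=3))
E
```

```text
(no output)
```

View pics/topc.png

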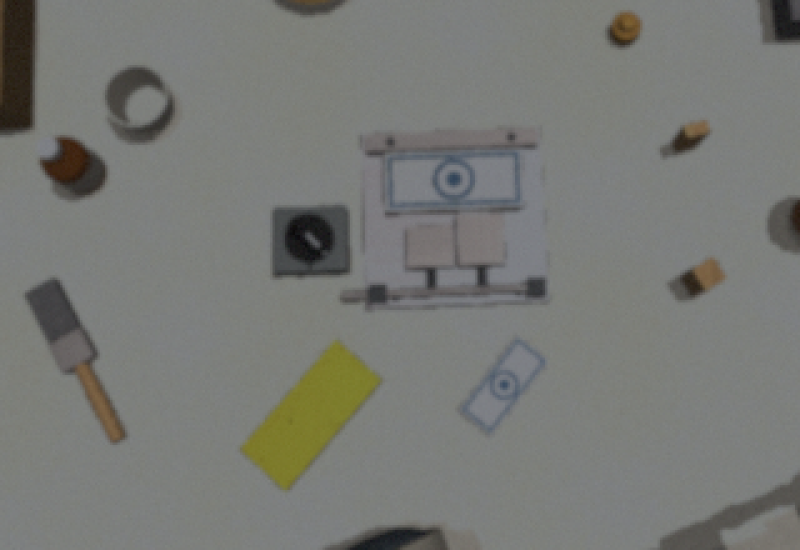

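View pics/scenec.png

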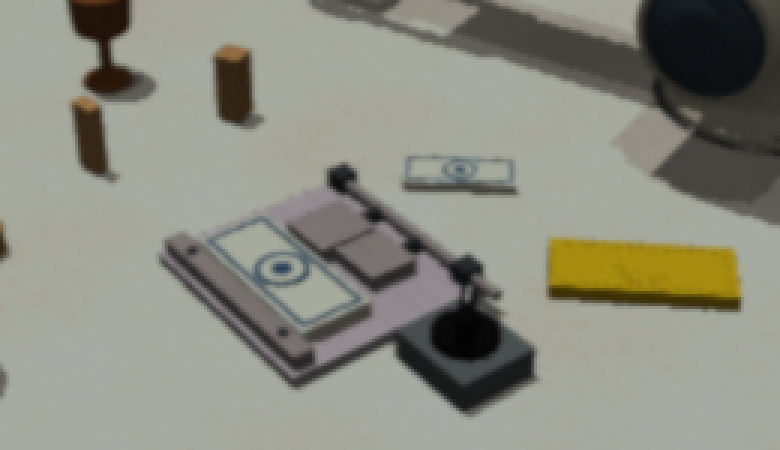

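Top view: the wanted tile is the one on the jig, at (321,192). Its look-alikes are the small white tile at (342,274) and the yellow one at (264,286). The thin block is at (415,173) and the thick one at (421,230), which match (240,185) and (288,168) in the scene view. The shorter jaw is the left (+y) one at (313,218). The pointer at (265,218) sits about 0.8 rad short of the index. Next I fit the poses using model edges in both cameras.

```bash
cat > h.py <<'E'
from cell import ctrl
import cv2,numpy as np
from scipy.optimize import minimize
CAM={c:ctrl.camera_info(c) for c in("scene","top")}
def proj(c,P):
    i=CAM[c]; T=np.array(i["T"]); K=np.array(i["intrinsics"])
    p=(np.asarray(P,float)-T[:3,3])@T[:3,:3]; s=p[:,:2]/p[:,2:]
    s=s*(1+i["k1"]*(s**2).sum(1,keepdims=True)); return s*[K[0,0],K[1,1]]+K[:2,2]
def ray(c,uv,z):
    i=CAM[c]; T=np.array(i["T"]); K=np.array(i["intrinsics"])
    s0=(np.array(uv)-K[:2,2])/[K[0,0],K[1,1]]; s=s0.copy()
    for _ in range(5): s=s0/(1+i["k1"]*(s@s))
    d=T[:3,:3]@np.r_[s,1]; return T[:3,3]+d*(z-T[2,3])/d[2]
def shot(c,n=6): return np.mean([ctrl.grab_frame(c).astype(np.float32) for _ in range(n)],0)
def grads(im,s=0.8):
    im=cv2.GaussianBlur(im,(0,0),s); gx=cv2.Sobel(im,cv2.CV_32F,1,0)/8; gy=cv2.Sobel(im,cv2.CV_32F,0,1)/8
    return gx,gy
def place(P,x,y,a):
    c,s=np.cos(a),np.sin(a); P=np.asarray(P,float)
    return np.c_[x+c*P[:,0]-s*P[:,1],y+s*P[:,0]+c*P[:,1],P[:,2]]
def score(pose,lines,G):
    L=np.array(lines,float); t=np.linspace(.04,.96,40)[:,None]; tot=0;w=0
    for c,(gx,gy) in G.items():
        for A,B in L:
            q=proj(c,place(A+(B-A)*t,*pose)); d=q[-1]-q[0]; l=np.hypot(*d); n=np.array([-d[1],d[0]])/l
            m=q.astype(np.float32); S=lambda g:cv2.remap(g,m[:,:1],m[:,1:],cv2.INTER_LINEAR)
            g=(S(gx)*n[0]+S(gy)*n[1]); g=g.reshape(40,-1)
            v=np.abs(g.mean(0)).max(); tot+=min(v,12)*l; w+=l
    return tot/w
def fit(p0,lines,G,r,ra,n=400,seed=0):
    rng=np.random.default_rng(seed); f=lambda p:-score(p,lines,G)
    C=np.array(p0)+rng.uniform(-1,1,(n,3))*[r,r,ra]; C=sorted(C,key=f)[:4]
    R=[minimize(f,p,method="Nelder-Mead",options=dict(initial_simplex=p+np.array([[0,0,0],[.002,0,0],[0,.002,0],[0,0,.02]]),xatol=1e-5,fatol=1e-4)) for p in C]
    b=min(R,key=lambda o:o.fun); return b.x,-b.fun
def rect(x0,x1,y0,y1,z):
    c=[(x0,y0,z),(x1,y0,z),(x1,y1,z),(x0,y1,z)]; return [(c[i],c[(i+1)%4]) for i in range(4)]
def box(x0,x1,y0,y1,z0,z1):
    return rect(x0,x1,y0,y1,z1)
JIG=rect(-.15,.055,-.105,.105,.012)+rect(.03,.05,-.1,.1,.027)+rect(-.1075,-.0325,.1225,.2075,.03)
E
cat > m.py <<'E'
from h import *
I={c:shot(c) for c in CAM}; np.savez("pics/I0.npz",**I)
G={c:grads(I[c]) for c in I}
a=ray("top",(140+454/2.5,120+180/2.5),.027); print("tile c",a)
for cs in(["top"],["scene"],["top","scene"]):
    g={c:G[c] for c in cs}
    print(cs,"jig",fit([a[0]+.005,a[1],0.0],JIG,g,.015,.1))
s0=ray("top",(140+698/2.5,120+130/2.5),.075);k0=ray("top",(140+710/2.5,120+270/2.5),.075);print(s0,k0, ray("scene",(210+88/3,140+105/3),.075), ray("scene",(210+232/3,140+52/3),.075))
e=lambda a,b:rect(-a,a,-b,b,.075)+[((sx*a,sy*b,.005),(sx*a,sy*b,.075)) for sx in(-1,1) for sy in(-1,1)]
for cs in(["top"],["scene"],["top","scene"]):
    g={c:G[c] for c in cs}
    print(cs,"sp",fit([*s0[:2],0],rect(-.0075,.0075,-.014,.014,.075),g,.008,.5,800), "thick",fit([*k0[:2],0],rect(-.014,.014,-.014,.014,.075),g,.008,.5,600))
E
python3 m.py
```

```text
tile c [ 0.58152991 -0.0364907   0.027     ]
['top'] jig (array([ 0.58691808, -0.0341562 , -0.01747237]), np.float64(5.622856619166059))
['scene'] jig (array([ 0.58823936, -0.03532073, -0.02438556]), np.float64(10.851360575968899))
['top', 'scene'] jig (array([ 0.58828975, -0.03441726, -0.02027906]), np.float64(7.998753797459635))
[ 0.61235288 -0.31076107  0.075     ] [ 0.45520125 -0.30780656  0.075     ] [ 0.6171884  -0.30204086  0.075     ] [ 0.45384552 -0.30400695  0.075     ]
['top'] sp (array([ 0.6151389 , -0.30962905,  0.12892129]), np.float64(12.000000000000004)) thick (array([ 0.45091749, -0.3038363 ,  0.14398873]), np.float64(12.000000000000004))
['scene'] sp (array([ 0.61751618, -0.31211492,  0.32980399]), np.float64(12.000000000000004)) thick (array([ 0.44918053, -0.30223904, -0.2418698 ]), np.float64(12.000000000000004))
['top', 'scene'] sp (array([ 0.61687438, -0.30758423,  0.32757176]), np.float64(12.000000000000004)) thick (array([ 0.45099925, -0.30391674,  0.14354273]), np.float64(12.000000000000005))
```

```bash
sed -i 's/min(v,12)/min(v,CAP)/; s/^CAM=/CAP=12\nCAM=/' h.py; cat > m2.py <<'E'
import h; from h import *
h.CAP=60
D=np.load("pics/I0.npz"); I={c:D[c] for c in D}; G={c:grads(I[c],.6) for c in I}
T=rect(-.0075,.0075,-.014,.014,.075); V=[((sx*.0075,sy*.014,.006),(sx*.0075,sy*.014,.075)) for sx in(-1,1) for sy in(-1,1)]
for nm,L in(("top",T),("all",T+V)):
  for cs in(["top"],["scene"],["top","scene"]):
    r=fit([.616,-.309,.2],L,{c:G[c] for c in cs},.006,.5,1000); print(nm,cs,np.round(r[0],4),r[1])
sp=r[0]; j=np.array([.5883,-.0344,-.0203]); out=[]
def draw(c,x0,y0,w,hh,s,items):
    im=np.clip(I[c][y0:y0+hh,x0:x0+w]*1.8,0,255).astype(np.uint8); im=cv2.resize(im,None,fx=s,fy=s,interpolation=cv2.INTER_CUBIC)
    for p,L,col in items:
        for A,B in L:
            q=((proj(c,place([A,B],*p))-[x0,y0]+.5)*s-.5).round().astype(int); cv2.line(im,q[0].tolist(),q[1].tolist(),col,1)
    return im
a=draw("top",245,162,125,90,4,[(j,JIG,(0,0,255))]); b=draw("top",395,155,45,45,6,[(sp,T,(0,0,255))])
c=draw("scene",255,185,140,97,4,[(j,JIG,(0,0,255))]); d=draw("scene",220,160,40,48,5,[(sp,T+V,(0,0,255))])
C=np.zeros((600,800,3),np.uint8)
b=b[:200]; 
for im,x,y in((a,0,0),(c[:240],0,360),(b,510,0),(d,570,300)):
    hh,w=im.shape[:2]; w=min(w,800-x);hh=min(hh,600-y); C[y:y+hh,x:x+w]=im[:hh,:w]
cv2.imwrite("pics/ov1.png",C)
# knob pointer
k=place([(-.07,.165,.052)],*j)[0]; print("knob",k, proj("top",[k]))
for c in I:
    best=[]
    g=cv2.cvtColor(np.clip(I[c],0,255).astype(np.float32),cv2.COLOR_BGR2GRAY)
    for q in np.arange(-1.5,.26,.02):
        vals=[]
        for r in np.linspace(.004,.02,9):
            P=place([(-.07-r*np.cos(q),.165+r*np.sin(q),.065)],*j); m=proj(c,P).astype(np.float32); vals.append(cv2.remap(g,m[:,:1],m[:,1:],1)[0,0])
        best.append((np.mean(vals),q))
    print(c,[(round(float(v)),round(q,2)) for v,q in sorted(best)[::-1][:6]])
E
python3 m2.py
```

```text
top ['top'] [ 0.6153 -0.3081  0.265 ] 15.594576844237638
top ['scene'] [ 0.6178 -0.3072  0.0664] 23.81393954915711
top ['top', 'scene'] [ 0.6165 -0.3082  0.1934] 18.074858793130453
all ['top'] [ 0.6146 -0.308   0.3678] 15.952478085950464
all ['scene'] [ 0.6188 -0.3047  1.1137] 33.881813296603774
all ['top', 'scene'] [ 0.6193 -0.3035  1.0619] 25.198234324724883
knob [0.52166369 0.13198691 0.052     ] [[262.45613075 214.44096361]]
scene [(101, np.float64(-1.5)), (100, np.float64(-1.48)), (99, np.float64(-1.46)), (98, np.float64(-1.44)), (97, np.float64(-1.42)), (96, np.float64(-1.4))]
top [(80, np.float64(-0.88)), (80, np.float64(-0.9)), (80, np.float64(-0.86)), (80, np.float64(-0.84)), (80, np.float64(-0.92)), (79, np.float64(-0.82))]
```

View pics/ov1.png

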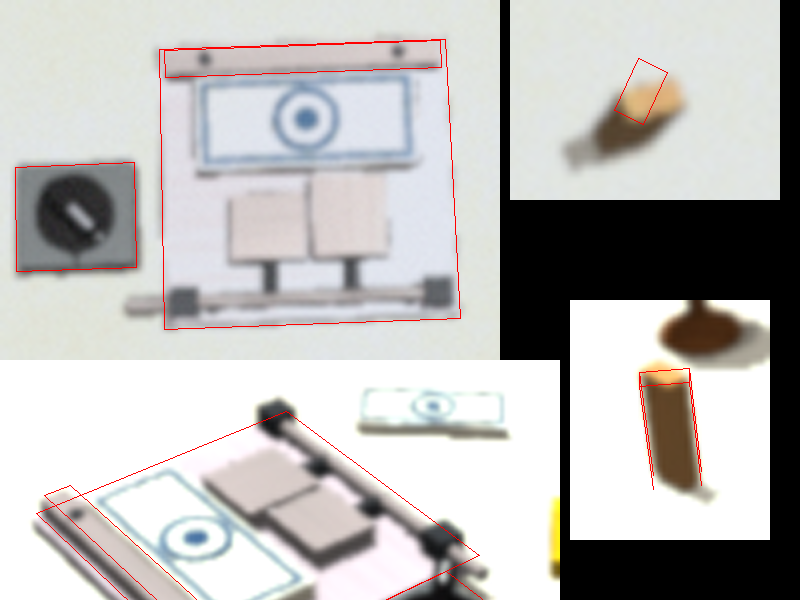

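```bash
cat > m3.py <<'E'
from h import *
D=np.load("pics/I0.npz"); I={c:D[c] for c in D}
for c,(x0,y0,w,hh) in {"top":(405,160,28,24),"scene":(230,165,22,20)}.items():
    s=8; P=cv2.resize(I[c][y0:y0+hh,x0:x0+w],None,fx=s,fy=s,interpolation=cv2.INTER_CUBIC)
    sat=P[:,:,2]-P[:,:,0]; m=((sat>0.55*np.percentile(sat,99.5))&(P[:,:,2]>0.62*np.percentile(P[sat>.6*sat.max()][:,2],95))).astype(np.uint8)
    n,lab,st,_=cv2.connectedComponentsWithStats(m); k=1+np.argmax(st[1:,4]); v,u=np.nonzero(lab==k)
    W=np.array([ray(c,((a+.5)/s-.5+x0,(b+.5)/s-.5+y0),.075)[:2] for a,b in zip(u,v)])
    mu=W.mean(0); ew,ev=np.linalg.eigh(np.cov(W.T)); d=ev[:,1]; d=d*np.sign(d[1])
    print(c,np.round(mu,4),"yaw",np.arctan2(-d[0],d[1]).round(3),"dims",np.sqrt(12*ew).round(4))
T=rect(-.0075,.0075,-.014,.014,.075)
import h; h.CAP=60; G={c:grads(I[c],.6) for c in I}
for c in I:
  for a in np.arange(-.1,.56,.1):
    r=max((score((x,y,a),T,{c:G[c]}),x,y) for x in np.arange(.611,.622,.001) for y in np.arange(-.314,-.302,.001)); print(c,round(a,2),np.round(r,3))
E
python3 m3.py
```

```text
top [ 0.6141 -0.3077] yaw 0.221 dims [0.0143 0.026 ]
scene [ 0.6177 -0.3078] yaw 0.064 dims [0.0149 0.0268]
scene -0.1 [22.628  0.618 -0.307]
scene 0.0 [23.579  0.618 -0.307]
scene 0.1 [23.75   0.618 -0.307]
scene 0.2 [23.331  0.618 -0.308]
scene 0.3 [22.564  0.618 -0.308]
scene 0.4 [21.517  0.618 -0.308]
scene 0.5 [20.508  0.619 -0.308]
top -0.1 [14.084  0.615 -0.305]
top 0.0 [14.178  0.615 -0.308]
top 0.1 [15.019  0.615 -0.308]
top 0.2 [15.477  0.615 -0.308]
top 0.3 [15.516  0.615 -0.308]
top 0.4 [14.974  0.615 -0.308]
top 0.5 [14.081  0.616 -0.308]
```

```bash
cat > k.py <<'E'
from h import *
k=[.5215,.1318]; y0=49; y1=np.degrees(-.0205)
ctrl.set_gripper(.04)
ctrl.move_ptp([*k,.14],[180,0,y0])
print(ctrl.move_linear([*k,.066],[180,0,y0],v=.08,stop_force=10))
ctrl.set_gripper(0); o=ctrl.get_obs(); print(o["finger_gap"],o["grasp_force"],o["wrist_force"],o["tool_pos"],o["ft_torque"])
for y in np.linspace(y0,y1,6)[1:]:
    ctrl.move_linear([*k,.066],[180,0,y],v=.05); o=ctrl.get_obs(); print(round(o["time_s"],1),o["wrist_force"].round(1),o["ft_torque"].round(2),o["ee_rot"].round(1))
E
python3 k.py
```

```text
False
0.010729990637424804 61.422046422958374 [ 4.05455142 -3.13721011  1.95421796] [0.52252837 0.13143347 0.0669663 ] [-0.36126482 -0.54272265 -0.07103435]
6.4 [ 3.1 -0.5  5.8] [-0.31 -0.44 -0.12] [ 1.799e+02 -1.000e-01  3.910e+01]
6.7 [ 2.3 -0.9  5.3] [-0.15 -0.37 -0.12] [ 1.80e+02 -1.00e-01  2.91e+01]
7.0 [ 0.9 -0.3  5. ] [ 0.08 -0.28 -0.09] [-1.80e+02 -1.00e-01  1.91e+01]
7.3 [1.7 2.6 5.9] [ 0.33 -0.23 -0.08] [-1.799e+02 -1.000e-01  9.000e+00]
7.7 [1.4 2.8 4.7] [ 0.54 -0.26 -0.16] [-1.798e+02 -1.000e-01 -1.000e+00]
```

```bash
cat > k2.py <<'E'
from h import *
ctrl.wait(.3); o=ctrl.get_obs(); p=o["tool_pos"]; print(p)
ctrl.set_gripper(.035); ctrl.move_linear([p[0],p[1],.16],v=.2)
ctrl.move_ptp([.616,-.308,.2],[180,0,100])
im=shot("top",4); sc=shot("scene",4); np.savez("pics/I1.npz",top=im,scene=sc)
a=cv2.resize(np.clip(im[165:250,245:370]*1.8,0,255).astype(np.uint8),None,fx=6,fy=6,interpolation=2); cv2.imwrite("pics/k.png",a)
E
python3 k2.py
```

```text
[0.52181742 0.13319633 0.06697705]
```

View pics/k.png

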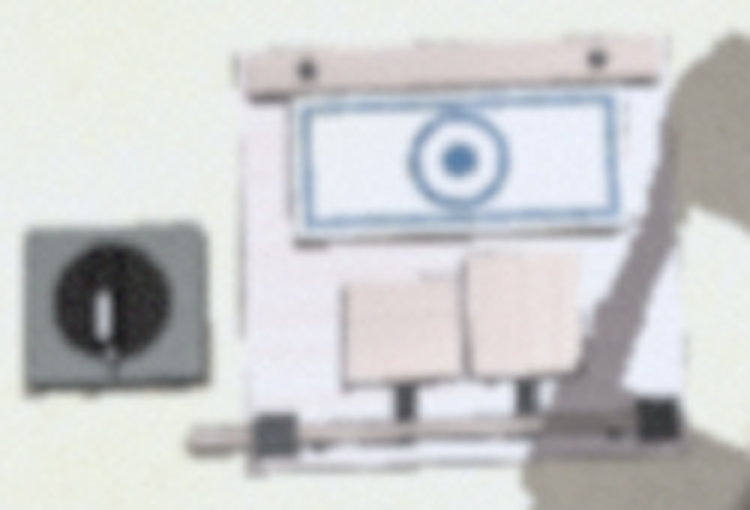

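The pointer line at (103,315) now runs straight toward the index at (112,365), so the knob is at its index. The shorter jaw is the left one, with its face at y≈285, and the tile's near edge is at y≈235. Next I measure the gap and grip the spacer.

```bash
cat > g.py <<'E'
import h; from h import *
h.CAP=60
D=np.load("pics/I1.npz"); D0=np.load("pics/I0.npz"); G={c:grads(D[c],.7) for c in D}; G0={c:grads(D0[c],.7) for c in D0}
J=rect(-.15,.055,-.105,.105,.012)+rect(.03,.05,-.1,.1,.027)+rect(-.1075,-.0325,.1225,.2075,.03)
jaw=rect(-.048,0,-.027,.027,.028); til=rect(-.035,.035,-.08,.08,.027)
for cs in(["top"],["scene"],["top","scene"]):
    g={c:G[c] for c in cs}; g0={c:G0[c] for c in cs}
    j,s1=fit([.588,-.034,-.02],J,g0,.006,.03)
    t,s2=fit([.579,-.0345,-.02],til,g,.006,.04)
    w,s3=fit([.5245,-.005,-.02],jaw,g,.008,.03)
    R=lambda p:place([(p[0]-j[0],p[1]-j[1],0)],0,0,-j[2])[0,:2]*1000
    print(cs,"jig",j.round(4),"tile",t.round(4),R(t).round(1),"jaw",w.round(4),R(w).round(1),round(s1,1),round(s2,1),round(s3,1),"gap",R(t)[0]-35-R(w)[0])
E
python3 g.py
cat > s.py <<'E'
from h import *
a=100
ctrl.set_gripper(.05)
ctrl.move_linear([.616,-.308,.062],[180,0,a],v=.12,stop_force=8)
ctrl.set_gripper(0); o=ctrl.get_obs(); print(o["time_s"],o["finger_gap"],o["grasp_force"],o["wrist_force"],o["tool_pos"],o["ee_rot"])
E
python3 s.py
```

```text
['top'] jig [ 0.5868 -0.035  -0.0156] tile [ 0.5785 -0.0315 -0.011 ] [-8.4  3.4] jaw [ 0.5297 -0.0015 -0.0301] [-57.7  32.6] 6.5 7.4 7.6 gap 14.259727014338779
['scene'] jig [ 0.5921 -0.0336 -0.0182] tile [ 0.5836 -0.0335 -0.0215] [-8.5 -0.1] jaw [ 0.5273 -0.0037 -0.0602] [-65.3  28.6] 15.4 12.2 16.5 gap 21.855361174350186
['top', 'scene'] jig [ 0.5923 -0.0336 -0.0168] tile [ 0.58   -0.0322 -0.0067] [-12.4   1.2] jaw [ 0.5284 -0.0014 -0.0083] [-64.5  31.1] 10.0 9.1 11.3 gap 17.10396240042138
13.4583 0.014177221484183752 58.99205982685089 [ 0.44767257 -1.15483308  3.22930647] [ 0.61634693 -0.3081715   0.06282304] [1.79941160e+02 4.72501918e-02 1.00002336e+02]
```

```bash
cat > i.py <<'E'
from h import *
ctrl.move_linear([.6163,-.3082,.2],v=.2)
ctrl.move_ptp([.5378,-.003,.16],[180,0,89])
ctrl.move_linear([.5378,-.003,.096],v=.1)
o=ctrl.get_obs(); print(o["time_s"],o["finger_gap"],o["tool_pos"],o["wrist_force"],o["ft_torque"])
I={c:shot(c,4) for c in CAM}; np.savez("pics/I2.npz",**I)
s=I["scene"]; a=cv2.resize(np.clip(s[180:270,265:395]*1.6,0,255).astype(np.uint8),None,fx=6,fy=6,interpolation=2); cv2.imwrite("pics/hov.png",a)
E
python3 i.py
```

```text
16.3 0.01409088829879477 [ 0.53815307 -0.00307931  0.0966046 ] [-0.41417097  0.17312971  0.36429489] [ 0.00940484 -0.02222004  0.01898327]
```

View pics/hov.png

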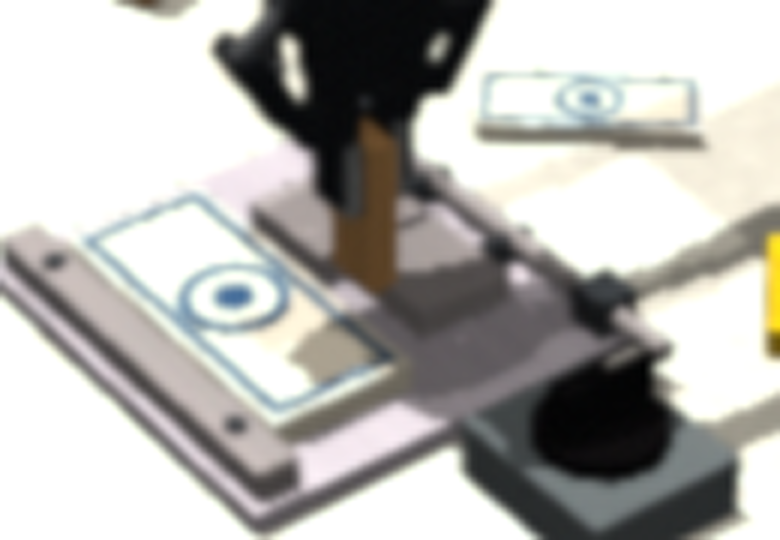

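The spacer, foot at (362,285), hovers over the gap between the tile's edge and the short jaw at (450,290), so I lower it carefully.

```bash
cat > d.py <<'E'
from h import *
r=ctrl.move_linear([.5378,-.003,.0745],v=.03,stop_force=5)
o=ctrl.get_obs(); print(r,o["time_s"],"foot z",o["tool_pos"][2]-.0628,o["tool_pos"],o["ee_rot"],o["wrist_force"],o["ft_torque"])
E
python3 d.py
```

```text
True 17.3667 foot z 0.011971711413673133 [ 0.53739188 -0.00299181  0.07477171] [-1.79926351e+02 -3.64908373e-03  8.89980055e+01] [-0.11506581  0.11809456  5.0141864 ] [-0.02927633  0.04923585  0.01804731]
```

```bash
cat > p.py <<'E'
from h import *
o=ctrl.get_obs(); p=np.array([.5376,-.003,.0762]); d=np.array([np.cos(.018),-np.sin(.018),0])
ctrl.move_linear(p,v=.03); ctrl.wait(.5)
o=ctrl.get_obs(); w0=o["wrist_force"]; print(o["tool_pos"],w0)
def rep(s):
    o=ctrl.get_obs(); print(s,round(o["time_s"],1),o["tool_pos"].round(4),(o["wrist_force"]-w0).round(1),o["ft_torque"].round(2),o["ee_rot"].round(2),round(o["grasp_force"])); return -(o["wrist_force"]-w0)@d
s=0
for s in np.arange(.0005,.022,.0005):
    ctrl.move_linear(p+d*s,v=.01); ctrl.wait(.05); f=rep(round(s*1e3,1))
    if f>11: break
ctrl.wait(.5); rep("end")
E
python3 p.py
```

```text
[ 0.53758788 -0.00299457  0.07616126] [ 0.1915354  -0.32226077 -0.47942054]
0.5 18.4 [ 0.5381 -0.003   0.0762] [-0.5  1.   0.2] [ 0.05 -0.07 -0.  ] [-1.7983e+02 -1.0000e-02  8.9000e+01] 58
1.0 18.7 [ 0.5386 -0.003   0.0762] [-0.6  0.4 -0.2] [-0.01 -0.01 -0.03] [-1.7982e+02 -1.0000e-02  8.9000e+01] 58
1.5 19.0 [ 0.5391 -0.003   0.0762] [-0.7 -0.   0.2] [ 0.02  0.02 -0.  ] [-1.7982e+02 -1.0000e-02  8.9000e+01] 58
2.0 19.3 [ 0.5396 -0.003   0.0762] [0.1 0.4 0.1] [-0.    0.02 -0.02] [-1.7983e+02 -1.0000e-02  8.9000e+01] 58
2.5 19.6 [ 0.5401 -0.003   0.0762] [-0.1  0.4  0.5] [0.05 0.   0.02] [-1.7982e+02 -1.0000e-02  8.9000e+01] 58
3.0 19.9 [ 0.5406 -0.0031  0.0762] [-0.3  0.5 -0.5] [-0.08  0.01 -0.09] [-1.7983e+02 -1.0000e-02  8.9000e+01] 58
3.5 20.2 [ 0.5411 -0.0031  0.0762] [ 0.6  0.4 -1.2] [-0.01 -0.03 -0.01] [-1.7983e+02 -1.0000e-02  8.9000e+01] 58
4.0 20.5 [ 0.5416 -0.0031  0.0762] [-0.4 -0.3 -0.5] [-0.01  0.01  0.02] [-1.7982e+02 -1.0000e-02  8.9000e+01] 58
4.5 20.8 [ 0.5421 -0.0031  0.0762] [-0.1 -0.1 -0.1] [-0.03  0.06  0.07] [-1.7982e+02 -1.0000e-02  8.9000e+01] 58
5.0 21.1 [ 0.
[... 634 characters left out ...]
8990e+01] 59
8.0 22.9 [ 0.5451 -0.0033  0.0761] [-5.4 -0.9  1.3] [-0.22  1.05  0.03] [-1.7974e+02  2.0000e-02  8.9000e+01] 59
8.5 23.2 [ 0.5452 -0.0034  0.076 ] [-5.9 -0.8  2.2] [-0.28  1.39  0.05] [-1.7969e+02  2.0000e-02  8.9000e+01] 59
9.0 23.5 [ 0.5454 -0.0034  0.0759] [-9.  -0.9  3.7] [-0.27  1.59  0.02] [-1.7963e+02  2.0000e-02  8.9000e+01] 59
9.5 23.8 [ 0.5455 -0.0034  0.0758] [-10.   -1.2   4.4] [-0.32  1.9   0.05] [-1.7957e+02  2.0000e-02  8.9000e+01] 59
10.0 24.1 [ 0.5456 -0.0034  0.0757] [-11.7  -0.6   4. ] [-0.21  2.19  0.06] [-1.7951e+02  2.0000e-02  8.9010e+01] 59
end 24.6 [ 0.5456 -0.0034  0.0757] [-11.3  -0.9   3.6] [-0.24  2.18  0.11] [-1.7951e+02  2.0000e-02  8.9000e+01] 59
```

```bash
cat > c.py <<'E'
from h import *
I={c:shot(c,4) for c in CAM}; np.savez("pics/I3.npz",**I)
f=lambda im:cv2.resize(np.clip(im*1.7,0,255).astype(np.uint8),None,fx=5,fy=5,interpolation=2)
a=f(I["scene"][195:255,265:375]); b=f(I["top"][165:225,250:360])
cv2.imwrite("pics/fin.png",np.vstack([a,b]))
E
python3 c.py
```

```text
(no output)
```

View pics/fin.png

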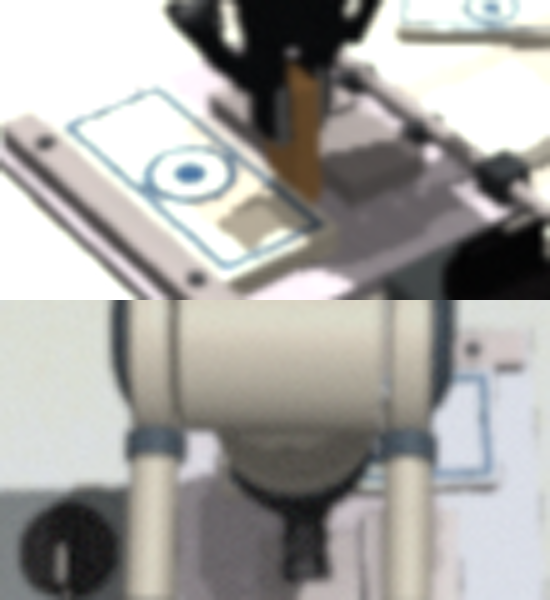

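The tile lies flush along the whole fence in the scene view, from (20,130) to (230,270), and the spacer stands upright behind it at (300,170). I'll add a slightly firmer push and hand the job in.

```bash
python3 - <<'E'
from h import *
d=np.array([np.cos(.018),-np.sin(.018),0])
ctrl.move_linear(np.array([.5376,-.003,.0765])+d*.0108,v=.01); ctrl.wait(1)
o=ctrl.get_obs(); print(o["time_s"],o["tool_pos"],o["wrist_force"],o["grasp_force"],o["ee_rot"])
print(ctrl.job_done())
E
```

```text
26.2667 [ 0.54574185 -0.00335672  0.07578082] [-13.63518815  -1.36710376   4.15971724] 59.43744421005249 [-1.79406639e+02  1.97857181e-02  8.90028577e+01]
the job is handed in; nothing more can be done
None
```

I handed the job in at about 26 s. The knob is at its index, and the gripped spacer stands in the wide gap pressing the tile against the fence with about 14 N; in the last picture, taken just before a final small push, the tile looked flush. The hand-in returned no verdict.

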